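Draw the dried battery's tray out of the parts dryer

TASK

Stop the parts dryer by pressing the red button fully in, then hook a fingertip behind the lip of the tray on which the yellow battery lies and draw that tray out along its rails, all the way to its stop. The lip is only hooked from inside, not pinched, and the battery rides along without being touched or lifted. Leave the other tray and the part on it, the green button and everything else on the bench alone.

Things in the scene. Friction and masses are not known exactly. Their poses are not given: they have to be found in the camera images.
- rack: Fixed drying rack. Origin: at table height below the middle of its 250 x 300 mm steel base plate (12 mm thick). Its +x axis points from the front of the trays (robot side) to their rear, +y to the left, z up. Three rails 8 mm thick, up to 48 mm above the table, stand at y = -132, 0 and +132 mm, a tray between each pair
- tray_left (a joint): How far the left tray (y = +66 mm in the rack's frame) is drawn out, m: 0 fully in, 0.14 at its stop, fully out; it grows as the tray moves towards the rack's -x. Starts between 0 and 0.02. Sliding friction about 2.5 N plus damping of 6 N per m/s; it stays where it is left
- tray_right (a joint): The same for the right tray (y = -66 mm in the rack's frame). Over the rear of both trays, at x = +75 mm in the rack's frame, a fixed air pipe (22 mm diameter) runs along y, 114 to 136 mm above the table, from a post at y = -143 to a riser at y = +200 mm; left of the trays stands the blue blower box, 83 mm high, x = -40 to +130, y = +150 to +280 mm
- tray_left_lip (a point): Middle of the top edge of the left tray's lip, on the lip's inner face; axes as the rack's. The lip is the tray's front wall: 12 mm thick (grey inner layer, white front plate), its top 58 mm above the table and 36 mm above the tray's floor. Behind it is an empty finger bay, 71 mm long from the lip's inner face to a low cross bar and 110 mm wide; the part lies behind the bar
- tray_right_lip (a point): The same point of the right tray, which is alike. Each tray is about 260 mm long and 120 mm wide (110 inside); its floor is 22 mm above the table, its side walls are 24 mm and its cross bar (4 mm thick) 16 mm high above the floor
- front_left: White front plate of the left tray's lip, 6 x 120 x 42 mm, its outer face towards the robot; origin at the middle of its lower edge. It moves with the tray and need not be touched
- front_right: The same plate of the right tray
- battery: Yellow battery pack with a black top, 70 x 74 x 47 mm, about 0.35 kg, loose on one of the two trays (which one varies); origin at the centre of its underside, z up
- motor: Round black and grey motor part, 72 mm diameter, 56 mm high, about 0.35 kg, loose on the other tray; origin at the centre of its underside, z up
- stop_button (a joint): Red push button: travel downwards in m, 0 out, 0.006 fully in; a spring, 5 N when fully in. It springs back
- stop_button_top (a point): Centre of the top of the red button (32 mm diameter) on a fixed yellow box, 70 x 70 x 45 mm; it is pressed straight down
- start_button (a joint): Green push button of the same kind, on a grey box of the same size; the two boxes swap places
- start_button_top (a point): Centre of the top of the green button
- spray_blue: Spray bottle with blue body, 72 mm diameter, 235 mm high, loose; origin under its centre
- aerosol: Aerosol can, 60 mm diameter, 190 mm high, loose; origin under its centre
- tape_roll: Cardboard-coloured roll core, 90 mm diameter, 45 mm high, loose; origin under its centre
- brush: Hand brush lying flat, loose; origin under its middle
- torch: Orange torch lying flat, 125 mm long, 44 mm high, loose; origin under its middle
There are look-alikes about, which are no part of the job. Leave any pink or purple look-alike of the part that bears stop_button alone.

How it is judged:
On the way, in this order (a step that is already met when the one before it is completed fails the run):
1. the red button is pressed fully in while both trays are still in (value of joint stop_button above 0.0045 m and value of joint each of tray_left, tray_right below 0.035 m), for 0.05 s.
2. the battery's tray is drawn out to its stop (((y of battery in the frame of rack above 0 m and value of joint tray_left above 0.13 m and value of joint tray_right below 0.035 m) or (y of battery in the frame of rack below 0 m and value of joint tray_right above 0.13 m and value of joint tray_left below 0.035 m))), for 0.2 s.
At the end, for the whole second after the job is handed in: The tray with the battery is out within 10 mm of its 140 mm stop and at rest, the other tray is still in (less than 35 mm out), battery and motor part lie flat, each on the tray on which it began, behind the cross bar ((((y of battery in the frame of rack above 0 m and value of joint tray_left above 0.13 m and value of joint tray_right below 0.035 m) and (x of battery in the frame of tray_left_lip between 0.08 and 0.24 m and y of battery in the frame of tray_left_lip between -0.055 and 0.055 m and z of battery in the frame of tray_left_lip below -0.025 m) and (x of motor in the frame of tray_right_lip between 0.08 and 0.24 m and y of motor in the frame of tray_right_lip between -0.055 and 0.055 m and z of motor in the frame of tray_right_lip below -0.025 m)) or ((y of battery in the frame of rack below 0 m and value of joint tray_right above 0.13 m and value of joint tray_left below 0.035 m) and (x of battery in the frame of tray_right_lip between 0.08 and 0.24 m and y of battery in the frame of tray_right_lip between -0.055 and 0.055 m and z of battery in the frame of tray_right_lip below -0.025 m) and (x of motor in the frame of tray_left_lip between 0.08 and 0.24 m and y of motor in the frame of tray_left_lip between -0.055 and 0.055 m and z of motor in the frame of tray_left_lip below -0.025 m))) and angle between each of battery, motor's own z axis and vertical below 0.2 rad and linear speed of battery below 0.01 m/s and velocity of joint tray_left between -0.01 and 0.01 m/s and velocity of joint tray_right between -0.01 and 0.01 m/s); the robot touches nothing.
It fails at once if the green button is pressed (more than 3 mm) (value of joint start_button above 0.003 m).
It fails at once if the other tray is moved more than 12 mm ((y of battery in the frame of rack above 0 m and distance of tray_right_lip from where it was at the start of the episode above 0.012 m) or (y of battery in the frame of rack below 0 m and distance of tray_left_lip from where it was at the start of the episode above 0.012 m)).
It fails at once if the lip is pinched (more than 8 N of the fingers on its outer front plate) (contact force between the fingers and front_left above 8 N or contact force between the fingers and front_right above 8 N).
It fails at once if the battery or the motor part is touched by the robot (more than 1 N), lifted more than 15 mm or tipped (contact force between any of the fingers, the arm and battery above 1 N or contact force between any of the fingers, the arm and motor above 1 N or height (world z) of any of battery, motor above 0.037 m or angle between any of battery, motor's own z axis and vertical above 0.35 rad).
It fails at once if a bystander is moved more than 20 mm (distance of any of spray_blue, aerosol, tape_roll, brush, torch from where it was at the start of the episode above 0.02 m).
It also fails if it takes over 48 s, if anything falls off the work surface, if the arm or the gripper's body presses on something with over 40 N, if the wrist force passes 120 N, or if a joint passes its speed limit or range.

ROBOT

A 7-joint arm with a two-finger parallel gripper is mounted at the origin on the work surface. World frame = base frame: x ahead of the robot, y to its left, z up, the work surface at z = 0. Lengths are in m, angles in rad, forces in N, time in s.
With the tool pointing down it reaches from about 0.425 to 0.925 m from the base axis. Payload 6.8 kg.
Tool frame: the origin (TCP) lies at the centre of the arm's flange, where the gripper is bolted on; the fingertips stand 182 mm ahead of it and the grasp point (between the pads) lies 163 mm ahead of it; z points along the fingers, y is the line along which they close (so a half turn about z gives the same grasp; the last joint's range is limited). The gripper opens to 88 mm and grips with 3 to 60 N. Pads are 20 mm wide; open, the fingers measure 115 mm over their backs; the gripper's body (75 mm by 178 mm) begins 61 mm behind the grasp point.
Start: joints at [-1.388, 0.477, 0.022, 1.555, -0.011, 1.109, -0.083], TCP at [0.194, 0.647, 0.405] pointing down, gripper open.
Joint ranges: [-2.96, 2.96], [-0.34, 2.1], [-1.41, 1.46], [0.24, 2.44], [-1.37, 4.51], [0.17, 1.92], [-2.96, 2.96]. Speed limits (rad/s): [2.39, 2.39, 3.14, 3.14, 3.14, 3.14, 3.14].

INTERFACE

Orientations are given as a unit quaternion [x, y, z, w].
In Python, from station import arm gives the robot as it stands. The module is installed in compiled form; this text tells all that it offers.
- The arm moves only by the tool send_rows, never from a script. Its arguments are lists of equal length, an entry for each row: "angular": the turn, a rotation vector about the tool's x, y, z in degrees, a list of three; "dp": the shift along the tool's x, y, z in m, a list of three; "hand": the closure, from -1 (fully open) to 1 (shut). A call has 1 to 20 rows; each row is the pose to reach, as a shift and turn from the pose commanded when the call began, along the tool's axes at that moment; what a row does not reach only later rows make up. A row lasts 1/8 s, in which the tool goes at most 62.5 mm and 10.7 degrees, less where a joint would pass 70% of its speed; a pose out of reach is approached as far as the arm can. A call with a gripper value outside its range is refused whole. The fingers move at their own pace and stop on an object; the grip force is fixed at half the most. Time passes only in rows, so rows that repeat a pose let the fingers close. It gives the time, the measured TCP pose, the force, the opening and the grip force at its end, in the units of the state.
- arm.get_state(): the state, without advancing time (a new reading comes with each control period).
- arm.capture(name): name is "scene" or "side" or "wrist"; returns (picture, depth): 384x512x3 uint8, red, green, blue; 384x512 float32, m along the optical axis (not along the pixel's ray), 0 where there is no reading.
- arm.calibration(name): a dict with "fx", "fy", "cx", "cy" (pixels), "rvec" (rotation vector, rad) and "tvec" (3), from world to camera coordinates, as OpenCV has them; the wrist camera has in their place "T_tool_cam" (4x4, takes a point from camera to tool coordinates, whose origin is the TCP and whose axes are the flange's). Camera axes: x right, y down, z forward; pixel columns grow to the right and rows downward; lengths in m; the calibration is good to about 2 mm. A picture is of the moment at which its call begins: read the wrist's pose just before it. calibration takes no time and is no camera call.
- arm.hand_in(): hands the job in; it is judged then, once.
Trained networks look in the newest picture that a camera, given by its name, has taken for a name from the list of things; names that differ only in an ending like _2 or _b are one class to them, and where a whole thing is asked for, a point or a joint stands for the part that bears it (a point fixed in the world has none). Each returns a list of dicts, best first, with "confidence" (0 to 1); they miss things now and then, are a little off and sometimes report something else, mostly with a low value. They report only what shows in the picture. A call takes as long as a camera call. They do not tell look-alikes from the thing itself.
- arm.boxes_of(camera, name): "centre" ([x, y, z] in m, in the coordinates of the camera as it stood for that picture, good to about 4 mm: the middle of the surface that is visible of it).
- arm.outline_of(camera, name): "mask" (384x512 bool, what is visible of it).
The state is a dict: "clock": time; "joint_pos": joint angles; "dq": joint speeds; "tau": joint torques, N m; "ee_pos": TCP position; "ee_rot": TCP orientation; "ft_force": force on the tool from outside, world axes, zero at the start; "torque": the same for the moment, N m; "opening": finger opening in m; "grasp_force": force on a finger pad.
Only numpy, scipy, OpenCV 4.12 (cv2) and the standard library are available. Lean on these libraries where they do the work, as an engineer would, in place of code of your own. Each camera call takes 0.05 s, during which the arm holds its last target. There are 200 camera calls.

## Working session

There is one attempt and no reset: what is moved stays moved. The work goes in short steps, Python scripts to look and compute and a tool call to move; the robot and the scene stay as the last step left them, time stands still between calls to the robot, and variables do not carry over. Pictures are saved under pics/ and viewed, at most 10 in all, crops included, and the job is handed in when it is done.

Besides the shell and the picture viewer there is one more tool, called after "Request:" in YAML: its name, and indented under it one key for each argument. send_rows: Moves the arm, as the interface text tells. Its arguments: {"type":"object","properties":{"angular":{"type":"array"},"dp":{"type":"array"},"hand":{"type":"array"}},"required":["angular","dp","hand"]}

```bash
mkdir -p pics; cat > h.py <<'E'
from station import arm
import numpy as np, cv2
from scipy.spatial.transform import Rotation as R
def cam2w(n,p,st=None):
    c=arm.calibration(n); p=np.atleast_2d(p)
    if n=='wrist':
        T=c['T_tool_cam']; q=p@np.array(T)[:3,:3].T+np.array(T)[:3,3]
        return R.from_quat(st['ee_rot']).apply(q)+st['ee_pos']
    Rm=R.from_rotvec(np.ravel(c['rvec'])).as_matrix()
    return (p-np.ravel(c['tvec']))@Rm
def cloud(n,d,st=None):
    c=arm.calibration(n); v,u=np.mgrid[:384,:512]
    P=np.stack([(u-c['cx'])/c['fx']*d,(v-c['cy'])/c['fy']*d,d],-1)
    W=cam2w(n,P.reshape(-1,3),st).reshape(384,512,3); W[d<=0]=np.nan
    return W
def pix(n,p):
    c=arm.calibration(n); return [int(c['fx']*p[0]/p[2]+c['cx']),int(c['fy']*p[1]/p[2]+c['cy'])]
E
python3 - <<'E'
from h import *
print(arm.get_state())
im={}
for n in ['scene','side']:
    i,d=arm.capture(n); im[n]=i; np.savez(n+'.npz',i=i,d=d)
    for k in ['battery','motor','stop_button_top','start_button_top','tray_left_lip','tray_right_lip','front_left','front_right','rack']:
        for b in arm.boxes_of(n,k)[:3]:
            print(n,k,round(b['confidence'],2),cam2w(n,b['centre'])[0].round(3),pix(n,b['centre']))
cv2.imwrite('pics/a.png',cv2.cvtColor(im['scene'],cv2.COLOR_RGB2BGR))
cv2.imwrite('pics/b.png',cv2.cvtColor(im['side'],cv2.COLOR_RGB2BGR))
E
```

```text
{'clock': 0.0, 'joint_pos': array([-1.38807993,  0.47782879,  0.02236591,  1.55642765, -0.01150406,
        1.10931778, -0.08314168]), 'dq': array([-0.00107024,  0.00208064,  0.00206703, -0.00134219,  0.00011163,
       -0.00072056,  0.00031819]), 'tau': array([-4.53654629e-04, -5.82857108e+01,  1.53499290e+00, -2.72607797e+01,
       -5.42636169e-02,  1.68484251e-02,  1.57927743e-04]), 'ee_pos': array([0.19347315, 0.64640015, 0.40367275]), 'ee_rot': array([ 1.44918484e-01,  9.89443164e-01, -9.24497152e-04, -6.10586943e-05]), 'ft_force': array([-0.08178351,  1.14816262,  0.23277551]), 'torque': array([-0.01487746, -0.01015884, -0.02665647]), 'grasp_force': 0.0, 'opening': 0.08799897674751185}
scene battery 0.73 [ 0.722 -0.02   0.057] [302, 209]
scene motor 0.74 [0.777 0.109 0.044] [336, 197]
scene motor 0.68 [ 0.743 -0.362  0.137] [238, 269]
scene motor 0.49 [ 0.59  -0.36   0.065] [200, 256]
scene stop_button_top 0.67 [ 0.593 -0.361  0.068] [200, 256]
scene start_button_top 0.59 [ 0.462 -0.303  0.068] [183, 223]
scene tray_left_lip 0.61 [0.696 0.144 0.023] [320, 186]
scene tray_right_lip 0.94 [0.656 0.009 0.02 ] [289, 203]
scene tray_right_lip 0.32 [0.505 0.436 0.126] [319, 108]
scene rack 0.67 [0.777 0.084 0.042] [332, 201]
side battery 0.7 [0.72  0.014 0.055] [202, 200]
side motor 0.74 [0.752 0.139 0.053] [185, 219]
side motor 0.73 [ 0.638 -0.019  0.029] [227, 202]
side motor 0.64 [0.68  0.108 0.029] [209, 222]
side stop_button_top 0.43 [ 0.589 -0.214  0.071] [247, 167]
side start_button_top 0.23 [ 0.642 -0.017  0.029] [226, 203]
side tray_left_lip 0.76 [0.675 0.105 0.032] [210, 220]
side tray_left_lip 0.46 [ 0.639 -0.019  0.029] [227, 203]
side tray_right_lip 0.64 [ 0.643 -0.019  0.036] [225, 201]
side front_left 0.68 [0.596 0.163 0.04 ] [232, 230]
side front_right 0.73 [0.56  0.034 0.041] [248, 209]
```

View pics/a.png

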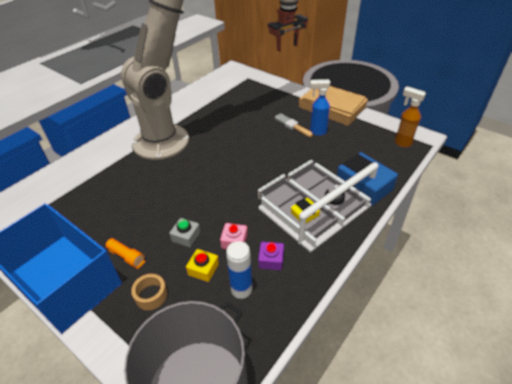

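View pics/b.png

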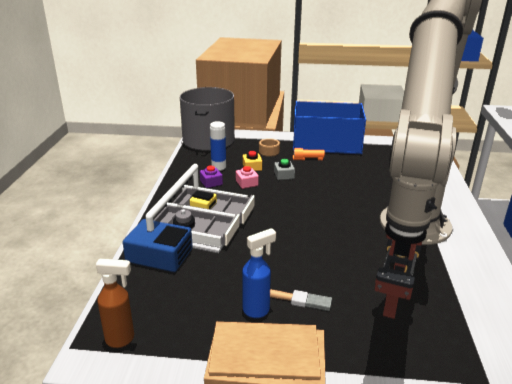

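Red domes that could be taken for the stop button: yellow box (202,262), pink box (234,235), purple box (271,254) in the scene picture. By the description it is the yellow one. The green button is at (183,228), and the aerosol at (240,270) stands close by. The battery (305,209) is on the right tray and the motor part on the left one.

```bash
python3 - <<'E'
from h import *
for n in ['scene','side']:
    z=np.load(n+'.npz'); 
    for k in ['aerosol','spray_blue','stop_button','start_button']:
        for b in arm.boxes_of(n,k)[:4]:
            print(n,k,round(b['confidence'],2),cam2w(n,b['centre'])[0].round(3),pix(n,b['centre']))
    W=cloud(n,z['d']); im=z['i'].astype(int)
    hsv=cv2.cvtColor(z['i'],cv2.COLOR_RGB2HSV); roi=(W[...,2]>.03)&(W[...,2]<.1)&(W[...,1]<-.15)&(W[...,0]>.4)
    for nm,m in [('red',((hsv[...,0]<5)|(hsv[...,0]>176))&(hsv[...,1]>200)),('yellow',(abs(hsv[...,0].astype(int)-26)<6)&(hsv[...,1]>150)),('pink',(abs(hsv[...,0].astype(int)-172)<6)&(hsv[...,1]<200)&(hsv[...,1]>60))]:
        c,l,s,ce=cv2.connectedComponentsWithStats((m&roi).astype(np.uint8))
        for j in range(1,c):
            if s[j,4]>15: print(n,nm,s[j,4],ce[j].round(),np.nanmean(W[l==j],0).round(3),np.nanmin(W[l==j],0).round(3),np.nanmax(W[l==j],0).round(3))
    if n=='scene':
        a=W[220:310,220:260].reshape(-1,3); a=a[(a[:,2]>.1)&(a[:,2]<.25)]; print('aero',np.median(a,0),a.min(0),a.max(0))
i=np.load('scene.npz')['i'][200:310,160:300]
cv2.imwrite('pics/c.png',cv2.cvtColor(cv2.resize(i,None,fx=5,fy=5,interpolation=2),cv2.COLOR_RGB2BGR))
E
```

```text
scene aerosol 0.26 [ 0.384 -0.474  0.034] [126, 253]
scene spray_blue 0.84 [0.506 0.438 0.124] [320, 108]
scene stop_button 0.67 [ 0.599 -0.362  0.069] [201, 257]
scene stop_button 0.57 [ 0.732 -0.213  0.064] [269, 247]
scene start_button 0.55 [ 0.46  -0.301  0.068] [183, 223]
scene red 41 [233. 228.] [ 0.598 -0.222  0.067] [ 0.587 -0.235  0.064] [ 0.61 -0.21  0.07]
scene red 43 [271. 248.] [ 0.737 -0.212  0.066] [ 0.726 -0.223  0.06 ] [ 0.747 -0.2    0.07 ]
scene red 71 [201. 258.] [ 0.595 -0.362  0.064] [ 0.58  -0.376  0.056] [ 0.607 -0.345  0.071]
scene yellow 382 [202. 264.] [ 0.599 -0.368  0.043] [ 0.551 -0.402  0.03 ] [ 0.634 -0.32   0.067]
scene pink 345 [233. 234.] [ 0.601 -0.229  0.048] [ 0.553 -0.267  0.03 ] [ 0.638 -0.178  0.069]
aero [ 0.74146087 -0.35950245  0.17827842] [ 0.70022366 -0.49172258  0.10000711] [ 0.82979581 -0.31790621  0.19334912]
side aerosol 0.64 [ 0.714 -0.32   0.111] [219, 144]
side spray_blue 0.87 [0.492 0.481 0.126] [255, 275]
side stop_button 0.6 [ 0.597 -0.211  0.069] [245, 168]
side stop_button 0.16 [0.492 0.482 0.126] [255, 275]
side start_button 0.37 [ 0.637 -0.019  0.029] [227, 202]
side yellow 71 [252. 158.] [ 0.587 -0.347  0.046] [ 0.548 -0.403  0.037] [ 0.627 -0.316  0.064]
side pink 188 [246. 175.] [ 0.592 -0.201  0.046] [ 0.548 -0.25   0.03 ] [ 0.637 -0.172  0.064]
```

View pics/c.png

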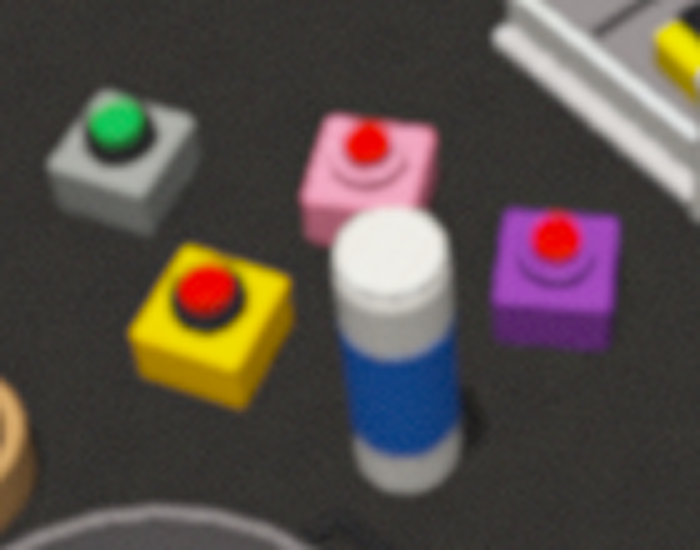

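Request:
send_rows:
  angular:
    - [0,0,0]
    - [0,0,0]
    - [0,0,0]
    - [0,0,0]
  dp:
    - [0,0,-0.05]
    - [0,0,-0.1]
    - [0,0,-0.13]
    - [0,0,-0.13]
  hand: [1,1,1,1]

```text
clock: 1.9
ee_pos: [0.1937, 0.6469, 0.5377]
ee_rot: [0.145, 0.989, 0.003, 0.0]
ft_force: [0.3, -0.0, -1.2]
opening: 0.0512
grasp_force: 0.0
```

The crop shows the red button on the yellow box, with a black collar, at about (208,292). Pink and purple are the look-alikes. On to a spot above the rack front.

Request:
send_rows:
  angular:
    - [0,0,0]
    - [0,0,0]
    - [0,0,0]
    - [0,0,0]
    - [0,0,0]
    - [0,0,0]
    - [0,0,0]
    - [0,0,0]
    - [0,0,0]
    - [0,0,0]
    - [0,0,0]
    - [0,0,0]
    - [0,0,0]
    - [0,0,0]
  dp:
    - [-0.045,-0.038,0]
    - [-0.09,-0.076,0]
    - [-0.135,-0.114,0]
    - [-0.18,-0.152,0]
    - [-0.225,-0.19,0]
    - [-0.27,-0.228,0]
    - [-0.315,-0.266,0]
    - [-0.36,-0.304,0]
    - [-0.405,-0.342,0]
    - [-0.45,-0.38,0]
    - [-0.5,-0.42,0]
    - [-0.5,-0.42,0]
    - [-0.5,-0.42,0]
    - [-0.5,-0.42,0]
  hand: [1,1,1,1,1,1,1,1,1,1,1,1,1,1]

```text
clock: 3.65
ee_pos: [0.5514, 0.1028, 0.534]
ee_rot: [0.143, 0.99, 0.0, -0.001]
ft_force: [-0.1, 0.1, 0.7]
opening: 0.0002
grasp_force: 0.0
```

```bash
python3 - <<'E'
from h import *
st=arm.get_state(); i,d=arm.capture('wrist'); np.savez('w1.npz',i=i,d=d,p=st['ee_pos'],q=st['ee_rot'])
print(st['ee_pos'],st['ee_rot'])
for k in ['battery','motor','tray_left_lip','tray_right_lip','front_left','front_right','stop_button_top']:
    for b in arm.boxes_of('wrist',k)[:2]: print(k,round(b['confidence'],2),cam2w('wrist',b['centre'],st)[0].round(3),pix('wrist',b['centre']))
cv2.imwrite('pics/d.png',cv2.cvtColor(i,cv2.COLOR_RGB2BGR))
E
```

```text
[0.55141746 0.10280708 0.53396076] [ 1.43409713e-01  9.89663176e-01  6.84101620e-05 -6.69133961e-04]
battery 0.87 [ 0.692 -0.01   0.059] [223, 248]
battery 0.36 [0.621 0.007 0.022] [222, 205]
motor 0.74 [0.743 0.13  0.047] [302, 250]
motor 0.5 [ 0.587 -0.352  0.068] [27, 249]
tray_left_lip 0.85 [0.668 0.151 0.023] [301, 207]
tray_left_lip 0.21 [ 0.694 -0.008  0.06 ] [224, 249]
tray_right_lip 0.6 [0.666 0.153 0.022] [302, 206]
tray_right_lip 0.59 [0.619 0.007 0.022] [222, 204]
front_left 0.76 [0.601 0.155 0.049] [297, 177]
front_left 0.32 [0.742 0.128 0.045] [300, 249]
front_right 0.72 [0.559 0.028 0.052] [220, 175]
stop_button_top 0.74 [ 0.588 -0.353  0.068] [27, 250]
stop_button_top 0.65 [ 0.596 -0.216  0.069] [96, 234]
```

View pics/d.png

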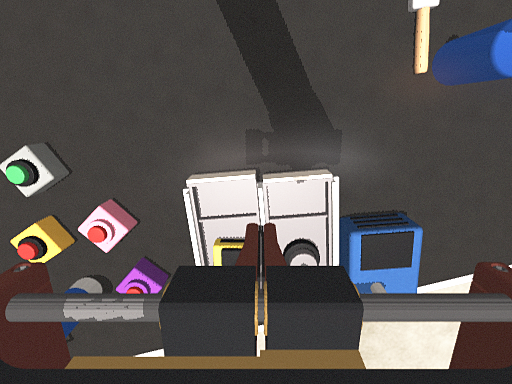

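The wrist picture shows the trays with lips near (222,177) and (298,175), the battery right at (230,250) and the red button on yellow at (30,250). Next I measure the lip edges.

```bash
python3 - <<'E'
from h import *
z=np.load('w1.npz'); st=dict(ee_pos=z['p'],ee_rot=z['q']); W=cloud('wrist',z['d'],st)
# lip tops: rack frame yaw guess from minAreaRect of points
for nm,u0,u1 in [('R',192,256),('L',267,332)]:
    P=W[165:200,u0:u1].reshape(-1,3); T=P[(P[:,2]>.049)&(P[:,2]<.066)]
    c,s,a=cv2.minAreaRect(T[:,:2].astype(np.float32)); print(nm,len(T),np.median(T[:,2]),c,s,a)
    k=np.polyfit(T[:,1],T[:,0],1); print(' yaw',np.degrees(np.arctan(-k[0])))
    F=P[(P[:,2]>.015)&(P[:,2]<.03)]
y=np.radians(-16.)
hsv=cv2.cvtColor(z['i'],cv2.COLOR_RGB2HSV)
m=((hsv[...,0]<5)|(hsv[...,0]>176))&(hsv[...,1]>180)&(W[...,2]>.064)&(W[...,2]<.075); m[:,60:]=0
print('btn',W[m].mean(0),W[m].min(0),W[m].max(0),m.sum())
# rack profile over right bay
for nm,(u0,u1) in [('R',(205,240)),('L',(280,315))]:
  for r in range(168,216,2): print(nm,r,np.nanmedian(W[r,u0:u1],0).round(3),end=';')
E
```

```text
R 517 0.059117874144488936 (0.5666278600692749, 0.02679349109530449) (0.11819186061620712, 0.03252769261598587) 89.67185974121094
 yaw -11.221641187015532
L 529 0.058967060280982475 (0.6030060052871704, 0.15680578351020813) (0.11103413254022598, 0.012861265800893307) 78.33848571777344
 yaw -11.504596059856459
btn [ 0.58971321 -0.34964708  0.06642283] [ 0.57498569 -0.37238983  0.06453341] [ 0.60497853 -0.34195003  0.06929461] 44
R 168 [0.555 0.025 0.002];R 170 [0.558 0.024 0.002];R 172 [0.562 0.023 0.003];R 174 [0.56  0.028 0.033];R 176 [0.56 0.03 0.05];R 178 [0.562 0.031 0.059];R 180 [0.566 0.03  0.059];R 182 [0.569 0.029 0.06 ];R 184 [0.572 0.025 0.058];R 186 [0.583 0.019 0.023];R 188 [0.587 0.017 0.023];R 190 [0.591 0.016 0.023];R 192 [0.595 0.016 0.023];R 194 [0.598 0.014 0.023];R 196 [0.603 0.012 0.023];R 198 [0.606 0.011 0.024];R 200 [0.61  0.01  0.023];R 202 [0.613 0.008 0.023];R 204 [0.617 0.007 0.023];R 206 [0.621 0.006 0.023];R 208 [0.625 0.004 0.024];R 210 [0.629 0.003 0.024];R 212 [0.633 0.002 0.024];R 214 [0.637 0.    0.023];L 168 [0.596 0.163 0.002];L 170 [0.599 0.162 0.002];L 172 [0.598 0.16  0.024];L 174 [0.597 0.158 0.039];L 176 [0.597 0.156 0.053];L 178 [0.599 0.155 0.059];L 180 [0.602 0.154 0.059];L 182 [0.606 0.155 0.059];L 184 [0.619 0.154 0.024];L 186 [0.623 0.153 0.023];L 188 [0.627 0.152 0.023];L 190 [0.631 0.151 0.023];L 192 [0.635 0.149 0.024];L 194 [0.639 0.149 0.024];L 196 [0.643 0.148 0.023];L 198 [0.646 0.147 0.023];L 200 [0.65  0.146 0.023];L 202 [0.654 0.145 0.023];L 204 [0.658 0.144 0.023];L 206 [0.662 0.143 0.023];L 208 [0.666 0.142 0.023];L 210 [0.669 0.141 0.023];L 212 [0.674 0.14  0.023];L 214 [0.677 0.139 0.024];
```

Request:
send_rows:
  angular:
    - [0,0,0]
    - [0,0,0]
    - [0,0,0]
    - [0,0,0]
    - [0,0,0]
    - [0,0,0]
    - [0,0,0]
    - [0,0,0]
    - [0,0,0]
    - [0,0,0]
    - [0,0,0]
    - [0,0,0]
    - [0,0,0]
    - [0,0,0]
    - [0,0,0]
    - [0,0,0]
  dp:
    - [-0.019,-0.048,0]
    - [-0.038,-0.096,0]
    - [-0.057,-0.144,0]
    - [-0.076,-0.192,0]
    - [-0.095,-0.24,0]
    - [-0.114,-0.288,0]
    - [-0.133,-0.336,0]
    - [-0.152,-0.384,0]
    - [-0.168,-0.43,0]
    - [-0.168,-0.43,0.03]
    - [-0.168,-0.43,0.08]
    - [-0.168,-0.43,0.13]
    - [-0.168,-0.43,0.18]
    - [-0.168,-0.43,0.22]
    - [-0.168,-0.43,0.24]
    - [-0.168,-0.43,0.24]
  hand: [1,1,1,1,1,1,1,1,1,1,1,1,1,1,1,1]

```text
clock: 6.05
ee_pos: [0.5897, -0.359, 0.2938]
ee_rot: [0.145, 0.989, 0.0, -0.001]
ft_force: [-0.4, -0.2, 0.6]
opening: 0.0008
grasp_force: 0.0
```

```bash
python3 - <<'E'
from h import *
st=arm.get_state(); print(st['ee_pos'],st['ee_rot'],st['ft_force'])
i,d=arm.capture('scene'); cv2.imwrite('pics/e.png',cv2.cvtColor(cv2.resize(i[180:310,140:300],None,fx=4,fy=4),cv2.COLOR_RGB2BGR))
E
```

```text
[ 0.58970073 -0.35897207  0.29375008] [ 1.44851244e-01  9.89452950e-01  2.80345032e-04 -9.47559695e-04] [-0.4185007  -0.21193452  0.60428401]
```

View pics/e.png

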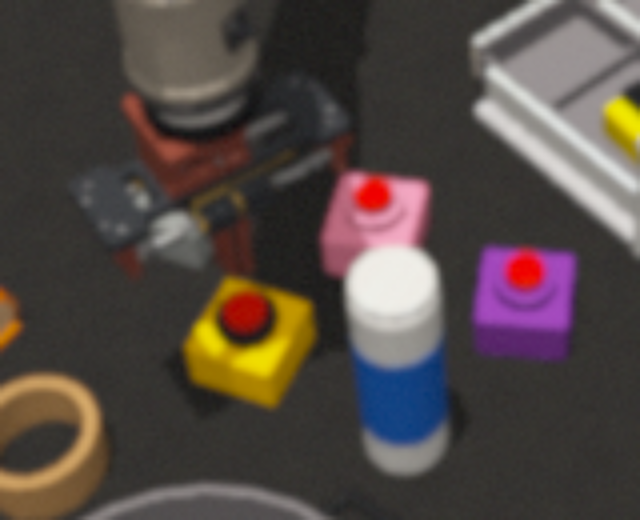

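Fingertips (240,265) stand just above the red button (245,315) of the yellow box. Press down.

Request:
send_rows:
  angular:
    - [0,0,0]
    - [0,0,0]
    - [0,0,0]
    - [0,0,0]
    - [0,0,0]
  dp:
    - [0,0,0.025]
    - [0,0,0.038]
    - [0,0,0.042]
    - [0,0,0.046]
    - [0,0,0.046]
  hand: [1,1,1,1,1]

```text
clock: 6.72
ee_pos: [0.59, -0.3595, 0.2493]
ee_rot: [0.145, 0.989, -0.0, 0.001]
ft_force: [0.1, -0.2, 1.5]
opening: 0.0004
grasp_force: 0.7
```

Request:
send_rows:
  angular:
    - [0,0,0]
    - [0,0,0]
    - [0,0,0]
    - [0,0,0]
  dp:
    - [0,0,0.002]
    - [0,0,0.004]
    - [0,0,0.006]
    - [0,0,0.006]
  hand: [1,1,1,1]

```text
clock: 7.22
ee_pos: [0.59, -0.3595, 0.2435]
ee_rot: [0.145, 0.989, -0.0, 0.001]
ft_force: [0.1, -0.1, 7.5]
opening: 0.0005
grasp_force: 3.5
```

Request:
send_rows:
  angular:
    - [0,0,0]
    - [0,0,0]
    - [0,0,0]
  dp:
    - [0,0,0.002]
    - [0,0,0.003]
    - [0,0,0.003]
  hand: [1,1,1]

```text
clock: 7.6
ee_pos: [0.59, -0.3597, 0.2431]
ee_rot: [0.145, 0.989, 0.0, 0.001]
ft_force: [-5.8, 5.3, 25.4]
opening: 0.0005
grasp_force: 12.4
```

The button has bottomed out (25 N). Lift off and go above the right tray's bay.

Request:
send_rows:
  angular:
    - [0,0,0]
    - [0,0,0]
    - [0,0,0]
    - [0,0,0]
    - [0,0,0]
    - [0,0,-2]
    - [0,0,-5]
    - [0,0,-5]
    - [0,0,-5]
    - [0,0,-5]
    - [0,0,-5]
    - [0,0,-5]
    - [0,0,-5]
    - [0,0,-5]
    - [0,0,-5]
  dp:
    - [0,0,-0.03]
    - [0,0,-0.08]
    - [0,0,-0.13]
    - [0,0,-0.18]
    - [0.012,0.046,-0.18]
    - [0.024,0.092,-0.18]
    - [0.036,0.138,-0.18]
    - [0.049,0.184,-0.18]
    - [0.061,0.23,-0.18]
    - [0.073,0.276,-0.18]
    - [0.085,0.322,-0.18]
    - [0.098,0.368,-0.18]
    - [0.098,0.368,-0.16]
    - [0.098,0.368,-0.12]
    - [0.098,0.368,-0.12]
  hand: [1,1,1,1,1,1,1,1,1,1,1,1,1,1,1]

```text
clock: 9.48
ee_pos: [0.6, 0.0218, 0.3568]
ee_rot: [0.101, 0.995, -0.001, -0.003]
ft_force: [-0.3, 0.2, 0.9]
opening: 0.0002
grasp_force: 0.0
```

```bash
python3 - <<'E'
from h import *
from scipy.spatial.transform import Rotation as R
st=arm.get_state(); i,d=arm.capture('wrist'); W=cloud('wrist',d,st)
print(st['ee_pos'],st['ee_rot'],R.from_quat(st['ee_rot']).as_matrix().round(3).tolist())
a=np.radians(-11.5); ex=np.array([np.cos(a),np.sin(a)]); ey=np.array([-ex[1],ex[0]])
m=(W[...,2]>.054)&(W[...,2]<.064)&(W[...,0]<.65)&(W[...,0]>.5)&(W[...,1]>-.1)&(W[...,1]<.25)
x=W[...,:2]@ex; y=W[...,:2]@ey; print(m.sum())
for lo,hi in zip(np.arange(-.2,.12,.01),np.arange(-.19,.13,.01)):
    k=m&(y>lo)&(y<hi)
    if k.sum()>3: print(lo.round(2),k.sum(),x[k].min().round(4),x[k].max().round(4))
k=m&(x>.52)&(x<.6); print('y range',y[k].min(),y[k].max()); print('tcp',st['ee_pos'][:2]@ex,st['ee_pos'][:2]@ey)
cv2.imwrite('pics/f.png',cv2.cvtColor(i,cv2.COLOR_RGB2BGR))
i,d=arm.capture('scene'); cv2.imwrite('pics/g.png',cv2.cvtColor(cv2.resize(i[130:260,220:400],None,fx=4,fy=4),cv2.COLOR_RGB2BGR))
E
```

```text
[0.59999015 0.02183251 0.35678029] [ 1.01441255e-01  9.94835800e-01 -9.04639387e-04 -3.25322442e-03] [[-0.979, 0.202, -0.007], [0.202, 0.979, -0.001], [0.006, -0.002, -1.0]]
2780
0.07 9 0.5458 0.5541
0.08 117 0.5428 0.5542
0.09 112 0.5429 0.5544
0.1 120 0.5429 0.5542
0.11 120 0.543 0.5544
y range 0.07928608312718957 0.3313441935819003
tcp 0.5835924632148541 0.14101301351911164
```

View pics/f.png

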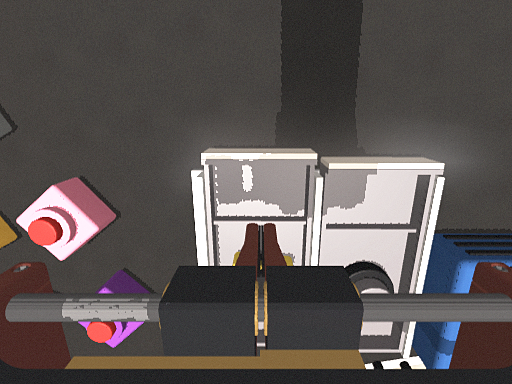

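The closed fingers are centred over the right tray's finger bay, between the lip (260,157) and the bar (262,218). The battery is behind the bar. Measured: 30 mm behind the lip's inner face. Descend.

Request:
send_rows:
  angular:
    - [0,0,0]
    - [0,0,0]
    - [0,0,0]
    - [0,0,0]
    - [0,0,0]
    - [0,0,0]
    - [0,0,0]
  dp:
    - [0,0,0.03]
    - [0,0,0.065]
    - [0,0,0.095]
    - [0,0,0.12]
    - [0,0,0.135]
    - [0,0,0.14]
    - [0,0,0.14]
  hand: [1,1,1,1,1,1,1]

```text
clock: 10.45
ee_pos: [0.6018, 0.0214, 0.2204]
ee_rot: [0.102, 0.995, 0.0, 0.001]
ft_force: [0.7, 0.3, 0.6]
opening: 0.0004
grasp_force: 0.0
```

Request:
send_rows:
  angular:
    - [0,0,0]
    - [0,0,0]
    - [0,0,0]
    - [0,0,0]
    - [0,0,0]
  dp:
    - [0.008,0,0]
    - [0.014,0,0]
    - [0.02,0,0]
    - [0.025,0,0]
    - [0.03,0,0]
  hand: [1,1,1,1,1]

```text
clock: 11.08
ee_pos: [0.5723, 0.0276, 0.2201]
ee_rot: [0.102, 0.995, 0.0, 0.001]
ft_force: [2.8, -0.8, 2.0]
opening: 0.0004
grasp_force: 1.4
```

Hooked (2.9 N against the pull). Draw out gently.

Request:
send_rows:
  angular:
    - [0,0,0]
    - [0,0,0]
    - [0,0,0]
    - [0,0,0]
    - [0,0,0]
    - [0,0,0]
    - [0,0,0]
    - [0,0,0]
    - [0,0,0]
    - [0,0,0]
    - [0,0,0]
    - [0,0,0]
    - [0,0,0]
    - [0,0,0]
    - [0,0,0]
    - [0,0,0]
  dp:
    - [0.006,0,0]
    - [0.013,0,0]
    - [0.02,0,0]
    - [0.028,0,0]
    - [0.036,0,0]
    - [0.044,0,0]
    - [0.052,0,0]
    - [0.06,0,0]
    - [0.068,0,0]
    - [0.076,0,0]
    - [0.083,0,0]
    - [0.089,0,0]
    - [0.094,0,0]
    - [0.098,0,0]
    - [0.1,0,0]
    - [0.1,0,0]
  hand: [1,1,1,1,1,1,1,1,1,1,1,1,1,1,1,1]

```text
clock: 13.08
ee_pos: [0.4736, 0.0477, 0.2195]
ee_rot: [0.102, 0.995, -0.0, -0.001]
ft_force: [1.1, 0.7, 0.1]
opening: 0.0007
grasp_force: 0.5
```

Request:
send_rows:
  angular:
    - [0,0,0]
    - [0,0,0]
    - [0,0,0]
    - [0,0,0]
    - [0,0,0]
    - [0,0,0]
  dp:
    - [0.003,0,0]
    - [0.006,0,0]
    - [0.009,0,0]
    - [0.012,0,0]
    - [0.015,0,0]
    - [0.015,0,0]
  hand: [1,1,1,1,1,1]

```text
clock: 13.82
ee_pos: [0.4622, 0.0501, 0.2204]
ee_rot: [0.102, 0.995, -0.0, 0.005]
ft_force: [13.9, -3.6, -10.3]
opening: 0.0006
grasp_force: 6.7
```

Request:
send_rows:
  angular:
    - [0,0,0]
    - [0,0,0]
    - [0,0,0]
  dp:
    - [0.003,0,0]
    - [0.005,0,0]
    - [0.005,0,0]
  hand: [1,1,1]

```text
clock: 14.2
ee_pos: [0.4606, 0.0505, 0.2212]
ee_rot: [0.103, 0.995, -0.0, 0.009]
ft_force: [23.5, -8.0, -18.5]
opening: 0.0003
grasp_force: 12.0
```

```bash
python3 - <<'E'
from h import *
st=arm.get_state(); i,d=arm.capture('wrist'); W=cloud('wrist',d,st)
print(st['ee_pos'],st['ft_force'])
a=np.radians(-11.5); ex=np.array([np.cos(a),np.sin(a)]); ey=np.array([-ex[1],ex[0]])
x=W[...,:2]@ex; y=W[...,:2]@ey
for z0,z1 in [(.054,.064),(.042,.052),(.008,.018)]:
  for lo,hi in [(.06,.078),(.085,.115),(.165,.19),(.2,.21),(.22,.3),(.33,.345)]:
    k=(W[...,2]>z0)&(W[...,2]<z1)&(y>lo)&(y<hi)
    if k.sum()>3: print(z0,lo,k.sum(),x[k].min().round(4),np.percentile(x[k],[2,98]).round(4),x[k].max().round(4))
i,d=arm.capture('scene'); cv2.imwrite('pics/h.png',cv2.cvtColor(cv2.resize(i[130:260,220:400],None,fx=4,fy=4),cv2.COLOR_RGB2BGR))
E
```

```text
[0.46059056 0.05052619 0.22123694] [ 23.5143396   -7.96418933 -18.51338285]
0.054 0.085 1193 0.4197 [0.4203 0.4323] 0.4327
0.054 0.165 995 0.4202 [0.4206 0.4327] 0.4332
0.042 0.085 304 0.4196 [0.4201 0.4211] 0.4545
0.042 0.165 249 0.4201 [0.4204 0.4213] 0.4216
0.042 0.22 208 0.5511 [0.5521 0.5544] 0.5547
0.008 0.22 11 0.5539 [0.5539 0.5546] 0.5547
```

View pics/h.png

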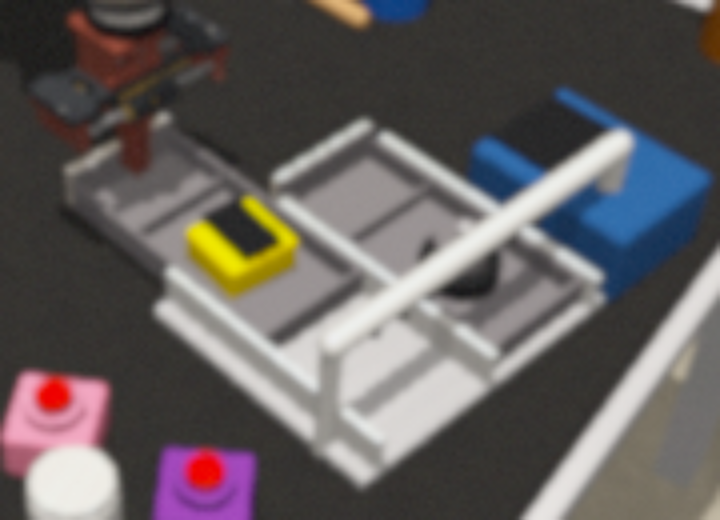

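The right tray is fully out (force rises against the stop) with the battery (245,240) on it, behind the bar. The left tray with the motor part is in. Unhook backwards, then straight up.

Request:
send_rows:
  angular:
    - [0,0,0]
    - [0,0,0]
    - [0,0,0]
    - [0,0,0]
    - [0,0,0]
    - [0,0,0]
    - [0,0,0]
    - [0,0,0]
    - [0,0,0]
    - [0,0,0]
  dp:
    - [-0.005,0,0]
    - [-0.012,0,0]
    - [-0.02,0,0]
    - [-0.026,0,0]
    - [-0.026,0,0]
    - [-0.026,0,-0.02]
    - [-0.026,0,-0.05]
    - [-0.026,0,-0.1]
    - [-0.026,0,-0.15]
    - [-0.026,0,-0.15]
  hand: [1,1,1,1,1,1,1,1,1,1]

```text
clock: 15.55
ee_pos: [0.4808, 0.0465, 0.3727]
ee_rot: [0.102, 0.995, 0.002, 0.003]
ft_force: [-0.2, -0.3, 0.2]
opening: 0.0001
grasp_force: 0.0
```

```bash
python3 - <<'E'
from h import *
st=arm.get_state(); i,d=arm.capture('wrist'); W=cloud('wrist',d,st)
print(st['clock'],st['ee_pos'],st['ft_force'])
a=np.radians(-11.5); ex=np.array([np.cos(a),np.sin(a)]); ey=np.array([-ex[1],ex[0]])
x=W[...,:2]@ex; y=W[...,:2]@ey
for lo,hi in [(.085,.115),(.165,.19),(.22,.3)]:
    k=(W[...,2]>.054)&(W[...,2]<.064)&(y>lo)&(y<hi)&(x<.58)
    if k.sum()>3: print(lo,k.sum(),np.percentile(x[k],[2,98]).round(4))
cv2.imwrite('pics/i.png',cv2.cvtColor(i,cv2.COLOR_RGB2BGR))
E
```

```text
15.55 [0.48078711 0.04649453 0.37274148] [-0.18484232 -0.28772278  0.17958301]
0.085 402 [0.4207 0.5637]
0.165 322 [0.4209 0.5634]
0.22 664 [0.553  0.5646]
```

View pics/i.png

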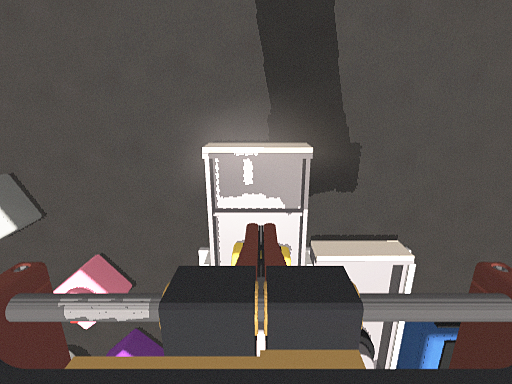

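The lip (258,150) stayed at 0.4207, so the tray is still at its stop. The fingers are clear above it and the arm is free.

```bash
python3 -c "
from station import arm
print(arm.hand_in())"
```

```text
the job is handed in; nothing more can be done
None
```

I pressed the red button on the yellow box fully in, hooked the right tray from inside its lip and drew it out to its stop with the battery aboard, then handed the job in at about 15.6 s of arm time; no verdict was reported.

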